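# Move the freshly oiled turnings to the drying rack in the same order

## Robot

A 6-joint arm with a two-finger parallel gripper is mounted at the origin on the work surface. World frame = base frame: x ahead of the robot, y to its left, z up, the work surface at z = 0. Lengths are in m, angles in rad, forces in N, time in s.
With the tool pointing down it reaches from about 0.325 to 0.775 m from the base axis. Payload 5.5 kg.
Tool frame: the origin (TCP) lies at the very end of the fingers, on their centre line; the grasp point (between the pads) lies 19 mm behind it; z points along the fingers, y is the line along which they close (so a half turn about z gives the same grasp; the last joint's range is limited). The gripper opens to 85 mm and grips with 20 to 120 N. Pads are 22 mm wide; open, the fingers measure 114 mm over their backs; the gripper's body (76 mm by 85 mm) begins 54 mm behind the grasp point. The pads swing forward as they close: fully open they stand 13 mm farther back than shut.
Start: joints at [-1.291, 0.091, 1.231, -0, 1.82, -0.057], TCP at [0.198, -0.566, 0.231] pointing down, gripper open.
Joint ranges: [-2.87, 2.87], [-0.86, 2.18], [0.17, 2.46], [-1.51, 4.65], [0.06, 2.69], [-2.65, 2.65]. Speed limits (rad/s): [2.57, 2.57, 3.01, 3.14, 3.14, 3.14].

## Interface

Orientations are given as a unit quaternion [w, x, y, z].
In Python, from plant import telemetry, capture, close_job gives the robot as it stands.
- The arm moves only by the tool play_rows, never from a script. Its argument "plan" is a list of rows, each a list of 2 entries, a list of its own where there are three numbers: the shift along the tool's x, y, z in cm, then the turn about the tool's z in degrees. A call has 1 to 12 rows; each row shifts and turns the commanded pose from where the row before left it, along the tool's axes as they then stand; what a row does not reach is not made up. A row lasts 1/8 s, in which the tool goes at most 62.5 mm and 10.7 degrees, less where a joint would pass 70% of its speed; a pose out of reach is approached as far as the arm can. A call with a gripper value outside its range is refused whole. "grip" is the closure, from -1 (fully open) to 1 (shut), set as the call begins (left out, the last holds). The fingers move at their own pace and stop on an object; "grip_force" is the grip in N (left out, the last holds). Time passes only in rows, so rows that do not move let the fingers close. It gives the time, the measured TCP pose, the force, the opening and the grip force at its end, in the units of the state.
- telemetry.read_state(): the state, without advancing time (a new reading comes with each control period).
- capture(name): name is "side" or "top"; returns a dict with "image" (384x512x3 uint8, red, green, blue), "camera_matrix" (3x3 intrinsics, pixels), "R" (3x3) and "t" (3): a world point X has camera coordinates R X + t. Camera axes: x right, y down, z forward; pixel columns grow to the right and rows downward; lengths in m; the calibration is good to about 2 mm. A picture is of the moment at which its call begins. There is no depth.
- close_job(): hands the job in; it is judged then, once.
The state is a dict: "t": time; "qpos": joint angles; "qvel": joint speeds; "tau": joint torques, N m; "tool_pos": TCP position; "orientation": TCP orientation; "ft_force": force on the tool from outside, world axes, zero at the start; "torque": the same for the moment, N m; "opening": finger opening in m; "gripper_force": force on a finger pad.
Only numpy, scipy, OpenCV 4.12 (cv2) and the standard library are available. Lean on these libraries where they do the work, as an engineer would, in place of code of your own. Each camera call takes 0.05 s, during which the arm holds its last target. There are 200 camera calls.

## Task

Move the four oiled wooden turnings from the white oiling board to the drying rack, one upright in each pocket, keeping their order, since the order is the only record of which job each belongs to. Count from the steel end bolt on each: the piece nearest the bolt on the board goes into the pocket nearest the bolt on the rack, and so on down the row. Set each down gently, do not drop it in.

Things in the scene. Friction and masses are not known exactly. Their poses are not given: they have to be found in the camera images.
- oiling_board: White board, 80 x 302 x 10 mm, on which the four turned parts stand at the start, each on a cork pad. Row along own y: places at y = -102, -34, 34, 102 mm, x = 0; steel end bolt (20 mm head, top 48 mm above the table) at y = 149 mm. Fixed; origin on the table under the row's middle.
- drying_rack: Empty pale wooden rack, 80 x 302 mm, four pockets 66 (x) by 62 mm (y) inside, floor 10 mm above the table, walls 6 mm thick, their top 18 mm above the table. Row along own y: places at y = -102, -34, 34, 102 mm, x = 0; steel end bolt (20 mm head, top 48 mm above the table) at y = 149 mm. Fixed; origin on the table under the row's middle.
- ball_knob: turned knob, 73 mm high: foot 40 mm wide, narrow waist, ball 49 mm wide, widest 48 mm above the underside. Brown wood, round, stands on a flat foot; loose, about 0.1 kg. Origin: centre of the underside, z up along its axis.
- spindle: turned slim spindle, the tallest, 112 mm: foot 40 mm wide, 14 mm high, straight shank 28 mm wide from 20 to 78 mm, collar 36 mm wide above it, pointed top. Brown wood, round, stands on a flat foot; loose, about 0.1 kg. Origin: centre of the underside, z up along its axis.
- cone_foot: turned furniture foot, 78 mm high: narrow at the bottom (36 mm), widening like a cone to a straight band 51 mm wide from 52 to 78 mm, flat top. Brown wood, round, stands on a flat foot; loose, about 0.1 kg. Origin: centre of the underside, z up along its axis.
- bun_foot: turned squat bun foot, the lowest and widest, 55 mm high: foot 42 mm wide, straight band 58 mm wide from 24 to 42 mm, flat top. Brown wood, round, stands on a flat foot; loose, about 0.1 kg. Origin: centre of the underside, z up along its axis.
- pad_ball: Square cork pad, 58 x 58 x 4 mm, in one of the oiling board's four places: the one on which the ball knob stands at the start (the pads look alike). Fixed, so it still shows that part's place later. Origin: centre of its underside, 10 mm above the table; its top is 14 mm above the table.
- pad_spindle: Square cork pad, 58 x 58 x 4 mm, in one of the oiling board's four places: the one on which the spindle stands at the start (the pads look alike). Fixed, so it still shows that part's place later. Origin: centre of its underside, 10 mm above the table; its top is 14 mm above the table.
- pad_cone: Square cork pad, 58 x 58 x 4 mm, in one of the oiling board's four places: the one on which the cone foot stands at the start (the pads look alike). Fixed, so it still shows that part's place later. Origin: centre of its underside, 10 mm above the table; its top is 14 mm above the table.
- pad_bun: Square cork pad, 58 x 58 x 4 mm, in one of the oiling board's four places: the one on which the bun foot stands at the start (the pads look alike). Fixed, so it still shows that part's place later. Origin: centre of its underside, 10 mm above the table; its top is 14 mm above the table.
Things that resemble listed ones, but are neither listed nor needed, are in the scene too. Leave any green or red look-alike of the cone_foot alone. Leave any black look-alike of the bun_foot alone.

How it is judged:
By the outcome, as a careful person would: the job done as asked, in the order asked, and still so for the second after the job is handed in, with the robot touching nothing.
It also fails if it takes over 112 s, if anything falls off the work surface, if the arm or the gripper's body presses on something with over 40 N, if the wrist force passes 120 N, or if a joint passes its speed limit or range.

## Working session

There is one attempt and no reset: what is moved stays moved. The work goes in short steps, Python scripts to look and compute and a tool call to move; the robot and the scene stay as the last step left them, time stands still between calls to the robot, and variables do not carry over. Pictures are saved under pics/ and viewed, at most 14 in all, crops included, and the job is handed in when it is done.

Besides the shell and the picture viewer there is one more tool, called after "Request:" as a command line: name --argument value ..., lists and objects as JSON in quotes. play_rows: Moves the arm, as the interface text tells. Its arguments: {"type":"object","properties":{"plan":{"type":"array","items":{"type":"array"}},"grip":{"type":"number"},"grip_force":{"type":"number"}},"required":["plan"]}

```bash
mkdir -p pics; ls; cat > h.py <<'E'
import numpy as np, cv2
from plant import telemetry, capture, close_job
def snap(name,fn):
    c=capture(name); cv2.imwrite(f'pics/{fn}.png',c['image'][:,:,::-1]); 
    np.savez(f'pics/{fn}.npz',K=c['camera_matrix'],R=c['R'],t=c['t'],im=c['image']); return c
def load(fn):
    d=np.load(f'pics/{fn}.npz'); return d
def ray(d,u,v):
    r=d['R'].T@np.linalg.inv(d['K'])@np.array([u,v,1.]); return -d['R'].T@d['t'], r/np.linalg.norm(r)
def onz(d,u,v,z):
    o,r=ray(d,u,v); return o+r*(z-o[2])/r[2]
def tri(d1,p1,d2,p2):
    o1,r1=ray(d1,*p1);o2,r2=ray(d2,*p2)
    s=np.linalg.lstsq(np.c_[r1,-r2],o2-o1,rcond=None)[0]
    a=o1+s[0]*r1;b=o2+s[1]*r2; return (a+b)/2,np.linalg.norm(a-b)
def proj(d,X):
    p=d['K']@(d['R']@np.array(X,float)+d['t']); return p[:2]/p[2]
E
python3 - <<'E'
from h import *
for n in('side','top'):
    c=snap(n,n+'0'); print(n,-c['R'].T@c['t'],c['R'][2]); 
s=telemetry.read_state();print(s)
a=[cv2.imread(f'pics/{n}0.png') for n in('side','top')]
for n,i in zip('st',a): cv2.imwrite(f'pics/b{n}.png',cv2.resize(i,(800,600),interpolation=cv2.INTER_CUBIC))
E
```

```text
pics
side [0.04120178 0.90860568 0.67702986] [ 0.38784219 -0.76924654 -0.50777771]
top [ 0.41390029 -0.05351034  1.03688456] [ 0.12801185  0.00137013 -0.99177169]
{'t': 0.1, 'qpos': array([-1.29068682e+00,  9.17838049e-02,  1.23178227e+00,  1.79953039e-06,
        1.81976140e+00, -5.67086992e-02]), 'qvel': array([ 0.00089648, -0.00284034, -0.00110433,  0.00239094, -0.0002945 ,
       -0.00100208]), 'tau': array([ 3.14524172e-03, -4.60219932e+01, -4.19216824e+01,  1.64717392e-05,
        1.06372384e-02,  4.36066910e-05]), 'tool_pos': array([ 0.19821775, -0.56605351,  0.23025429]), 'orientation': array([-8.62098841e-04,  9.85852264e-01,  1.67614325e-01, -9.58216089e-05]), 'ft_force': array([-1.08586067,  0.19375912, -0.04896916]), 'torque': array([ 0.04382095,  0.03613336, -0.03050724]), 'gripper_force': 0.0, 'opening': 0.08502204929426295}
```

View pics/bs.png

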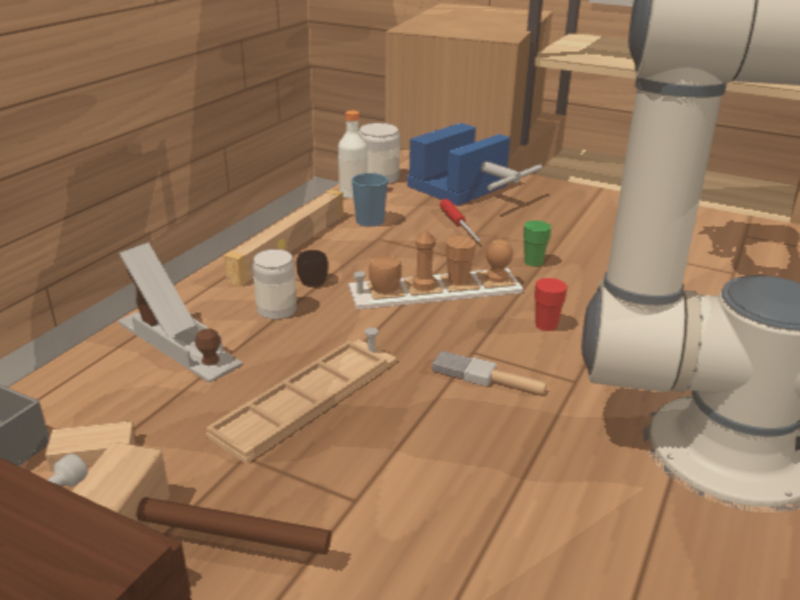

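View pics/bt.png

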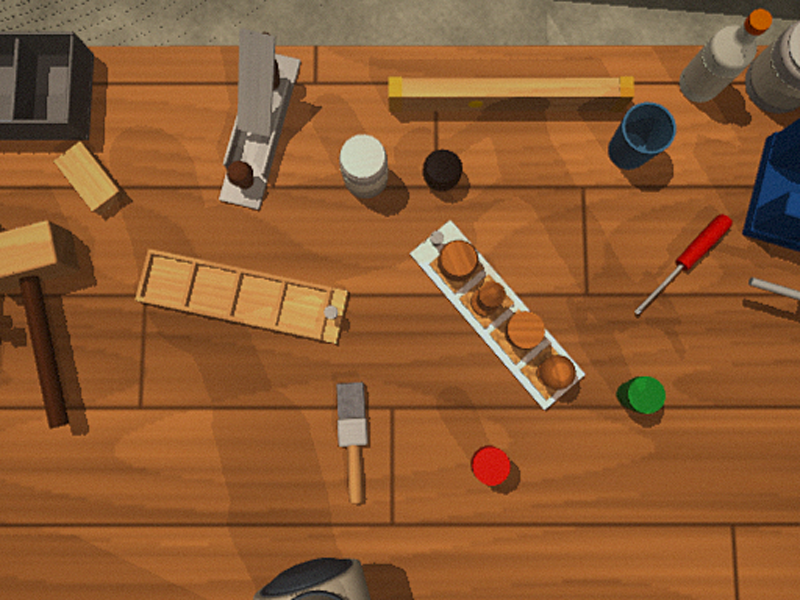

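Top view (800x600 scale): the white board runs from its bolt at (437,239) through bun (459,259), spindle (489,298) and cone (526,330) to ball (557,373). The empty rack runs from (145,275) to its bolt at (331,313). The red (491,466) and green (645,395) cones and the black bun (442,170) are look-alikes. They stand off the board and are the wrong colour, so I leave them alone.

```bash
cat > m.py <<'E'
from h import *
T=load('top0');S=load('side0')
def roi(d,u0,v0,u1,v1):
    m=np.zeros(d['im'].shape[:2],np.uint8); m[int(v0*.64):int(v1*.64),int(u0*.64):int(u1*.64)]=255; return m
def biggest(m):
    c,_=cv2.findContours(m,cv2.RETR_EXTERNAL,cv2.CHAIN_APPROX_NONE); return max(c,key=cv2.contourArea)
hs=cv2.cvtColor(T['im'],cv2.COLOR_RGB2HSV)
mw=cv2.inRange(hs,(0,0,120),(179,75,255))&roi(T,400,210,600,420)
ys,xs=np.nonzero(mw); 
W=np.array([onz(T,u,v,.010)[:2] for u,v in zip(xs,ys)],np.float32)
print('board',cv2.minAreaRect(W),len(W))
mr=cv2.inRange(hs,(8,0,150),(25,150,255))&roi(T,120,235,365,360)
mr=cv2.morphologyEx(mr,cv2.MORPH_CLOSE,np.ones((5,5)))
c=biggest(mr)[:,0]
W=np.array([onz(T,u,v,.018)[:2] for u,v in c],np.float32); print('rack',cv2.minAreaRect(W),cv2.contourArea(c))
im=T['im'][:,:,::-1].copy(); im[mw>0]=(255,0,0); im[mr>0]=(0,255,0)
a=cv2.resize(im[135:265,75:380],(800,341),interpolation=cv2.INTER_NEAREST)
b=cv2.resize(S['im'][135:300,125:345,::-1],(345,259),interpolation=cv2.INTER_CUBIC)
b2=cv2.resize(S['im'][140:200,220:340,::-1],(455,228),interpolation=cv2.INTER_CUBIC)
o=np.zeros((600,800,3),np.uint8);o[:341]=a;o[341:,:345]=b;o[341:569,345:]=b2
cv2.imwrite('pics/m1.png',o)
E
python3 m.py
```

```text
board ((0.5306631326675415, -0.19582976400852203), (0.30210697650909424, 0.08049647510051727), 40.162723541259766) 1661
rack ((0.5345211029052734, 0.07689101248979568), (0.09215272963047028, 0.07945152372121811), 78.36815643310547) 916.0
```

View pics/m1.png

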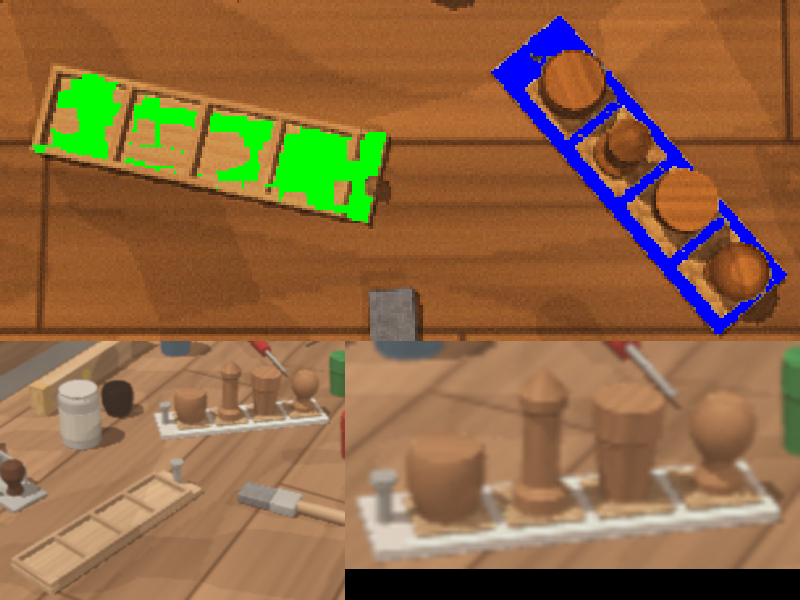

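The crop shows the board mask fits exactly (302 x 80 mm). The row from the bolt is bun, spindle, cone, ball, all brown, and the rack mask is incomplete. Next I redo the rack and triangulate the tops.

```bash
cat > m2.py <<'E'
from m import *
f=lambda x,y:(75+x/2.623,135+y/2.623); g=lambda x,y:(220+(x-345)/3.79,140+(y-341)/3.79)
c=np.array([.5307,-.1958]);th=np.deg2rad(40.16); ax=np.array([np.cos(th),np.sin(th)])
print('slots',{y:(c+ax*y/1000).round(4) for y in(102,34,-34,-102,149)})
for n,p,q in[('bun',(573,80),(446,450)),('spin',(632,132),(543,369)),('cone',(687,199),(628,398)),('ball',(738,268),(722,427)),('bolt',(536,45),(384,477))]:
    X,e=tri(T,f(*p),S,g(*q)); d=X[:2]-c; print(n,X.round(4),e.round(4),'board xy',(d@[ax[1],-ax[0]]).round(4),(d@ax).round(4))
# rack: paleness mask, both views
for nm,d,r in[('top',T,(120,235,365,360)),('side',S,(190,325,410,470))]:
    lab=cv2.cvtColor(cv2.GaussianBlur(d['im'],(3,3),0),cv2.COLOR_RGB2LAB); m=roi(d,*r)
    v=lab[:,:,0][m>0]; th_,_=cv2.threshold(v,0,255,cv2.THRESH_OTSU)
    k=((lab[:,:,0]>th_)*255).astype(np.uint8)&m
    k=cv2.morphologyEx(k,cv2.MORPH_CLOSE,np.ones((9,9))); k=cv2.morphologyEx(k,cv2.MORPH_OPEN,np.ones((5,5)))
    ct=biggest(k)[:,0]; 
    for z in(.018,): print(nm,z,cv2.minAreaRect(np.array([onz(d,*p,z)[:2] for p in ct],np.float32)))
    o=d['im'][:,:,::-1].copy(); cv2.drawContours(o,[ct[:,None]],-1,(255,0,0),1)
    u0,v0,u1,v1=[int(x*.64) for x in r]; cv2.imwrite(f'pics/r_{nm}.png',cv2.resize(o[v0:v1,u0:u1],(800,(v1-v0)*800//(u1-u0)//1 if nm=='x' else 300),interpolation=cv2.INTER_CUBIC))
cv2.imwrite('pics/r.png',np.vstack([cv2.imread('pics/r_top.png'),cv2.imread('pics/r_side.png')]))
E
python3 m2.py
```

```text
board ((0.5306631326675415, -0.19582976400852203), (0.30210697650909424, 0.08049647510051727), 40.162723541259766) 1661
rack ((0.5345211029052734, 0.07689101248979568), (0.09215272963047028, 0.07945152372121811), 78.36815643310547) 916.0
slots {102: array([ 0.6087, -0.13  ]), 34: array([ 0.5567, -0.1739]), -34: array([ 0.5047, -0.2177]), -102: array([ 0.4527, -0.2616]), 149: array([ 0.6446, -0.0997])}
bun [ 0.6001 -0.1375  0.0646] 0.0015 board xy 0.0002 0.0906
spin [ 0.5463 -0.1785  0.1238] 0.0037 board xy -0.0032 0.0231
cone [ 0.498  -0.2253  0.0927] 0.0006 board xy 0.0015 -0.0441
ball [ 0.4424 -0.2719  0.0627] 0.0034 board xy 0.0012 -0.1165
bolt [ 0.6339 -0.1076  0.0479] 0.0012 board xy -0.0009 0.1358
top 0.018 ((0.5543693900108337, 0.16694562137126923), (0.32652097940444946, 0.09785211086273193), 82.00496673583984)
side 0.018 ((0.5523124933242798, 0.16477607190608978), (0.36194148659706116, 0.10340674966573715), 81.23075866699219)
```

View pics/r.png

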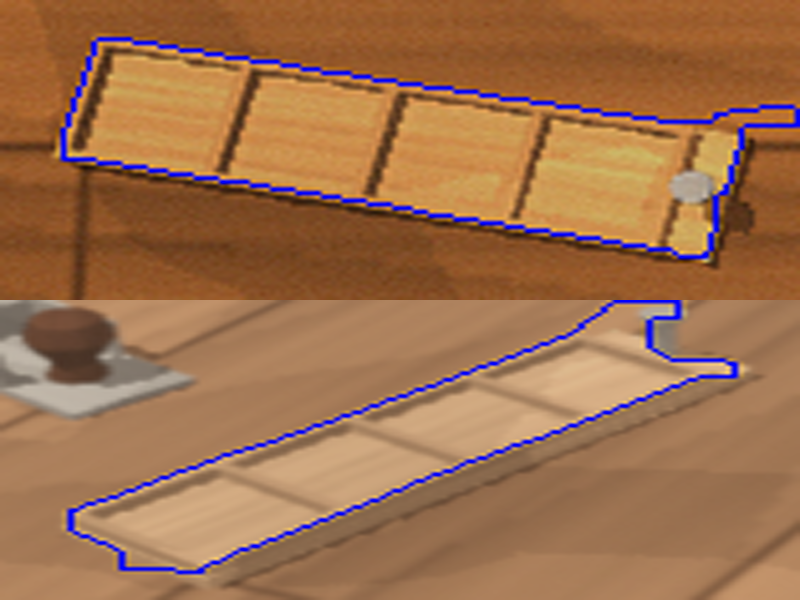

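The rack's pockets and dividers are visible in both views: divider top ends at about (243,70)/(217,168), (392,93)/(363,190) and (538,113)/(510,212) in the upper half. Measuring the bolt and pieces shows the board plate is longer on its bolt side, by about 13–15 mm. I will therefore fit the rack from its dividers, not its outline.

```bash
cat > m3.py <<'E'
from h import *
T=load('top0');S=load('side0')
f=lambda p:(76+p[0]/5.096,150+p[1]/3.75); g=lambda p:(121+p[0]/5.674,208+p[1]/3.261)
tp=[((243,70),(217,168)),((392,93),(363,190)),((538,113),(510,212))]
sp=[((225,463-300),(322,508-300)),((352,418-300),(452,462-300)),((472,376-300),(580,417-300))]
A=[];B=[]
for a,b in zip(tp,sp):
    t=np.mean([onz(T,*f(p),.018) for p in a],0); 
    s=np.mean([onz(S,*g(p),.018) for p in b],0); A.append(t);B.append(s)
    X,e=tri(T,np.mean([f(p) for p in a],0),S,np.mean([g(p) for p in b],0)); print(t.round(4),s.round(4),'tri',X.round(4),e.round(4))
A=np.array(A); 
print('bolt',tri(T,f((690,184)),S,(238,212)), onz(T,*f((690,184)),.048))
for p in[(97,38),(61,158),(745,127),(712,262)]: print(p,onz(T,*f(p),.018).round(4))
# board pads: white divider centres between pads (orig px from m1 crop), z=.010
q=lambda x,y:(75+x/2.623,135+y/2.623)
c=np.array([.5307,-.1958]);th=np.deg2rad(40.16); ax=np.array([np.cos(th),np.sin(th)])
for p in[(596,126),(645,186),(698,245)]: d=onz(T,*q(*p),.010)[:2]-c; print('boardgap',(d@[ax[1],-ax[0]]).round(4),(d@ax).round(4))
E
python3 m3.py
```

```text
[0.5722 0.2543 0.018 ] [0.5756 0.2538 0.018 ] tri [0.573  0.2546 0.0189] 0.0024
[0.5583 0.1875 0.018 ] [0.5609 0.1898 0.018 ] tri [0.5597 0.1885 0.0168] 0.003
[0.5453 0.1214 0.018 ] [0.5452 0.1233 0.018 ] tri [0.5456 0.1217 0.0165] 0.0004
bolt (array([0.52705035, 0.04311772, 0.04879555]), np.float64(0.0030251999448028355)) [0.52853608 0.04382443 0.048     ]
(97, 38) [0.6225 0.3164 0.018 ]
(61, 158) [0.5481 0.3292 0.018 ]
(745, 127) [0.5671 0.0225 0.018 ]
(712, 262) [0.4845 0.0364 0.018 ]
boardgap -0.0006 0.0521
boardgap -0.0027 -0.0156
boardgap -0.0014 -0.084
```

Measurements agree with what they should be. Bolt tops come out at 48 mm, the ball's centre at 63 mm, the cone top at 93 mm, the bun top at 65 mm, the spindle tip at 124 mm and the rack walls at about 17 mm. The rack origin is near (0.558, 0.189) with its row at 78.5°. The board row is at 40.2°. I start with the ball.

Request:
play_rows --plan '[[[0,0,0],-7],[[0,0,0],-7],[[0,0,0],-7],[[4.7,-0.84,0],0],[[4.7,-0.84,0],0],[[4.7,-0.84,0],0],[[4.7,-0.84,0],0],[[4.7,-0.84,0],0],[[4.7,-0.84,0],0],[[4.7,-0.84,0],0],[[4.7,-0.84,0],0]]' --grip -1 --grip_force 30

```text
t: 1.48
tool_pos: [0.4423, -0.2705, 0.2309]
orientation: [-0.0, 0.939, 0.344, -0.0]
ft_force: [1.0, 0.0, 0.6]
opening: 0.0853
gripper_force: 0.0
```

```bash
cat > go.py <<'E'
import sys; from h import *
from scipy.spatial.transform import Rotation as Ro
# usage: go.py x y z [row angle deg]: shift in tool axes (cm) and turn (deg)
s=telemetry.read_state(); w,x,y,z=s['orientation']; M=Ro.from_quat([x,y,z,w]).as_matrix()
d=np.array([float(a) for a in sys.argv[1:4]])-s['tool_pos']; psi=np.degrees(np.arctan2(M[1,0],M[0,0]))
print('t',s['t'],'pos',s['tool_pos'].round(4),'psi',psi.round(2),'tilt z',M[:,2].round(3),'open',round(s['opening'],4),'f',s['ft_force'].round(1))
tgt=float(sys.argv[4]) if len(sys.argv)>4 else psi
c,n=np.cos(np.radians(tgt)),np.sin(np.radians(tgt))
print('turn',round(psi-tgt,1),'then shift cm',np.round([100*(d[0]*c+d[1]*n),100*(d[0]*n-d[1]*c),-100*d[2]],2))
E
python3 go.py .442 -.272 .039 40.2
```

```text
t 1.475 pos [ 0.4423 -0.2705  0.2309] psi 40.29 tilt z [-0.  0. -1.] open 0.0853 f [1.  0.  0.6]
turn 0.1 then shift cm [-0.12  0.1  19.19]
```

Request:
play_rows --plan '[[[-0.1,0.1,3.2],0],[[0,0,3.2],0],[[0,0,3.2],0],[[0,0,3.2],0],[[0,0,3.2],0],[[0,0,2.2],0],[[0,0,1],0],[[0,0,0],0]]'

```text
t: 2.48
tool_pos: [0.4411, -0.273, 0.0387]
orientation: [-0.001, 0.939, 0.344, -0.0]
ft_force: [-0.1, -0.8, 0.5]
opening: 0.0852
gripper_force: 0.0
```

Request:
play_rows --plan '[[[0,0,0],0],[[0,0,0],0],[[0,0,0],0],[[0,0,0],0],[[0,0,0],0],[[0,0,0],0]]' --grip 1

```text
t: 3.22
tool_pos: [0.4421, -0.2737, 0.0407]
orientation: [0.001, 0.939, 0.344, 0.001]
ft_force: [-0.1, 0.8, 5.6]
opening: 0.0471
gripper_force: 30.7
```

```bash
cat > v.py <<'E'
import sys; from h import *
# v.py name u0 v0 u1 v1 (side crop, 800-scale) then top crop
n=sys.argv[1]; r=[int(int(a)*.64) for a in sys.argv[2:]]
o=[]
for c,q in(('side',r[:4]),('top',r[4:])):
    d=snap(c,n+c); o.append(cv2.resize(d['image'][q[1]:q[3],q[0]:q[2],::-1],(400,400*(q[3]-q[1])//(q[2]-q[0])),interpolation=cv2.INTER_CUBIC))
h=max(a.shape[0] for a in o); o=[cv2.copyMakeBorder(a,0,h-a.shape[0],0,0,cv2.BORDER_CONSTANT) for a in o]
cv2.imwrite(f'pics/{n}.png',np.hstack(o))
E
python3 v.py a1 330 180 580 340 380 200 620 430; python3 go.py .442 -.272 .19 40.2
```

```text
t 3.325 pos [ 0.4421 -0.2737  0.0407] psi 40.29 tilt z [ 0.002 -0.001 -1.   ] open 0.0469 f [-0.7  0.9  4.7]
turn 0.1 then shift cm [  0.1   -0.14 -14.93]
```

View pics/a1.png

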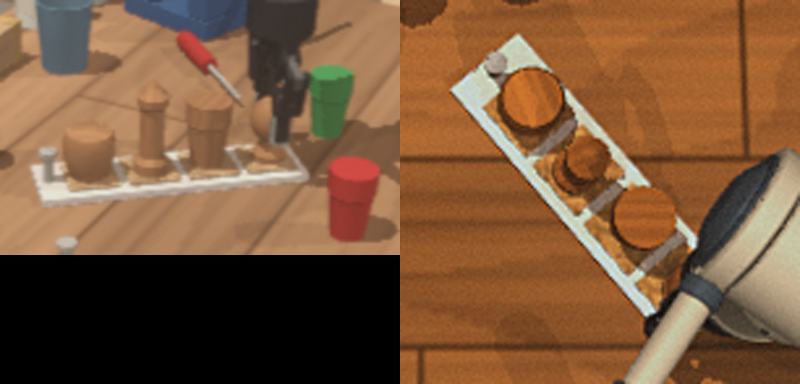

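The ball knob is between the fingers, but the opening of 47 mm (against 49 mm) and the upward push of about 5 N mean the pads sit above the ball's equator. I reopen and go 5 mm lower.

Request:
play_rows --plan '[[[0,0,0],0],[[0,0,0],0],[[0,0,0],0],[[0,0,0.3],0],[[0,0,0.2],0],[[0,0,0],0]]' --grip -0.6

```text
t: 4.08
tool_pos: [0.4413, -0.2731, 0.0339]
orientation: [-0.0, 0.939, 0.344, -0.0]
ft_force: [0.4, -0.4, 1.0]
opening: 0.0681
gripper_force: 0.0
```

Request:
play_rows --plan '[[[0,0,0],0],[[0,0,0],0],[[0,0,0],0],[[0,0,0],0],[[0,0,0],0]]' --grip 1

```text
t: 4.7
tool_pos: [0.4417, -0.2734, 0.0346]
orientation: [0.0, 0.939, 0.344, 0.0]
ft_force: [0.3, 0.4, 3.5]
opening: 0.0471
gripper_force: 31.1
```

Request:
play_rows --plan '[[[0,0,-1],0],[[0,0,-2],0],[[0,0,-3.2],0],[[0,0,-3.2],0],[[0,0,-3.2],0],[[0,0,-2.4],0],[[0,0,0],0]]'

```text
t: 5.58
tool_pos: [0.4424, -0.2739, 0.188]
orientation: [0.002, 0.939, 0.344, 0.002]
ft_force: [0.0, -0.3, -1.5]
opening: 0.0473
gripper_force: 31.1
```

```bash
python3 v.py a2 330 130 580 340 380 200 620 430; python3 go.py .5783 .2893 .180 78.5
```

```text
t 5.675 pos [ 0.4414 -0.2732  0.1842] psi 40.3 tilt z [ 0. -0. -1.] open 0.047 f [ 0.3  0.4 -1.6]
turn -38.2 then shift cm [57.85  2.2   0.42]
```

View pics/a2.png

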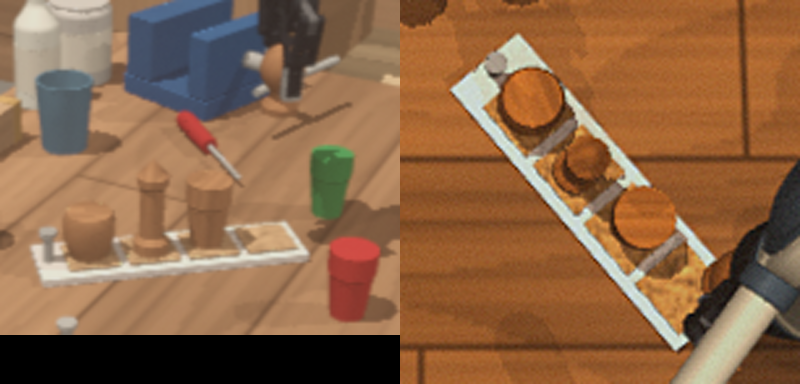

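The ball knob hangs upright, clear of the board. I carry it to the pocket farthest from the bolt.

Request:
play_rows --plan '[[[0,0,0],-9.5],[[0,0,0],-9.5],[[0,0,0],-9.5],[[0,0,0],-9.7],[[0,0,0],0]]'

```text
t: 6.3
tool_pos: [0.441, -0.2729, 0.1826]
orientation: [-0.001, 0.775, 0.632, -0.0]
ft_force: [0.8, -0.3, -1.0]
opening: 0.0472
gripper_force: 31.1
```

Request:
play_rows --plan '[[[3,0.2,0],0],[[5,0.2,0],0],[[5.5,0.2,0],0],[[5.5,0.2,0],0],[[5.5,0.2,0],0],[[5.5,0.2,0],0],[[5.5,0.2,0],0],[[5.5,0.2,0],0],[[5.5,0.2,0],0],[[5.5,0.2,0],0],[[4,0.2,0],0],[[1.9,0,0],0]]'

```text
t: 7.8
tool_pos: [0.5781, 0.2915, 0.1826]
orientation: [-0.0, 0.775, 0.632, -0.001]
ft_force: [0.4, 0.5, -1.3]
opening: 0.0471
gripper_force: 31.2
```

```bash
python3 go.py .5783 .2893 .030 78.5
```

```text
t 7.8 pos [0.5781 0.2915 0.1826] psi 78.43 tilt z [-0.002 -0.001 -1.   ] open 0.0471 f [ 0.4  0.5 -1.3]
turn -0.1 then shift cm [-0.22  0.07 15.26]
```

Request:
play_rows --plan '[[[-0.2,0.1,2],0],[[0,0,3],0],[[0,0,3],0],[[0,0,3],0],[[0,0,1.4],0],[[0,0,0.5],0],[[0,0,0],0]]'

```text
t: 8.68
tool_pos: [0.5794, 0.2872, 0.056]
orientation: [0.0, 0.775, 0.632, 0.0]
ft_force: [0.0, -0.4, -0.6]
opening: 0.0469
gripper_force: 31.2
```

```bash
python3 v.py a3 190 270 410 470 120 200 370 370; python3 go.py .5783 .2893 .030 78.5
```

```text
t 8.775 pos [0.5799 0.2877 0.0569] psi 78.48 tilt z [ 0.002  0.001 -1.   ] open 0.0473 f [ 0.3  1.2 -0.7]
turn -0.0 then shift cm [ 0.13 -0.18  2.69]
```

View pics/a3.png

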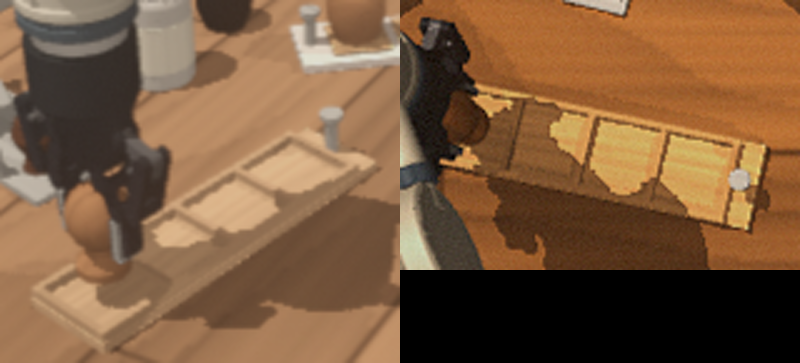

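The ball hangs over the end pocket, with its foot at about (103,268) in the left half. I check that pixel against the pocket centre.

```bash
python3 - <<'E'
from h import *
S=load('a3side')
print(onz(S,121+103/2.837,172+268/2.837,.037), [((proj(S,X)-[121,172])*2.837).round() for X in([.579,.288,.037],[.5783,.2893,.01])])
E
```

```text
[0.57790079 0.28868187 0.037     ] [array([102., 267.]), array([105., 297.])]
```

Request:
play_rows --plan '[[[0.1,-0.1,1.2],0],[[0,0,0.6],0],[[0,0,0.3],0],[[0,0,0.2],0],[[0,0,0.1],0],[[0,0,0],0]]'

```text
t: 9.52
tool_pos: [0.5784, 0.2887, 0.0314]
orientation: [0.0, 0.774, 0.633, 0.0]
ft_force: [0.4, -0.8, -0.9]
opening: 0.0473
gripper_force: 31.2
```

Request:
play_rows --plan '[[[0,0,0.1],0],[[0,0,0.05],0],[[0,0,0.05],0],[[0,0,0],0]]'

```text
t: 10.02
tool_pos: [0.5786, 0.2889, 0.0306]
orientation: [0.0, 0.774, 0.633, 0.001]
ft_force: [-2.2, -1.2, 5.0]
opening: 0.0473
gripper_force: 31.5
```

Contact (5 N). I release and rise.

Request:
play_rows --plan '[[[0,0,0],0],[[0,0,0],0],[[0,0,0],0],[[0,0,0],0],[[0,0,-1],0],[[0,0,-2],0],[[0,0,-3],0],[[0,0,-4],0],[[0,0,-4],0],[[0,0,0],0]]' --grip -1

```text
t: 11.28
tool_pos: [0.5802, 0.2896, 0.1768]
orientation: [0.001, 0.774, 0.633, 0.005]
ft_force: [0.6, 0.2, -0.5]
opening: 0.0855
gripper_force: 0.0
```

```bash
python3 go.py .4955 -.2265 .170 40.2
```

```text
t 11.275 pos [0.5802 0.2896 0.1768] psi 78.5 tilt z [ 0.01   0.004 -1.   ] open 0.0855 f [ 0.6  0.2 -0.5]
turn 38.3 then shift cm [-39.78  33.95   0.68]
```

Request:
play_rows --plan '[[[0,0,0],9.5],[[0,0,0],9.6],[[0,0,0],9.6],[[0,0,0],9.6],[[-4,3.4,0],0],[[-4.2,3.6,0],0],[[-4.2,3.6,0],0],[[-4.2,3.6,0],0],[[-4.2,3.6,0],0],[[-4.2,3.6,0],0],[[-4.2,3.6,0],0],[[-4.2,3.6,0],0]]'

```text
t: 12.78
tool_pos: [0.5071, -0.1469, 0.1697]
orientation: [0.0, 0.939, 0.344, 0.0]
ft_force: [0.9, -0.6, -0.8]
opening: 0.0855
gripper_force: 0.0
```

```bash
python3 go.py .4955 -.2265 .053 40.2;  python3 v.py a4 190 200 580 470 100 200 620 430
```

```text
t 12.775 pos [ 0.5071 -0.1469  0.1697] psi 40.2 tilt z [ 0.001 -0.    -1.   ] open 0.0855 f [ 0.9 -0.6 -0.8]
turn 0.0 then shift cm [-6.02  5.33 11.67]
```

View pics/a4.png

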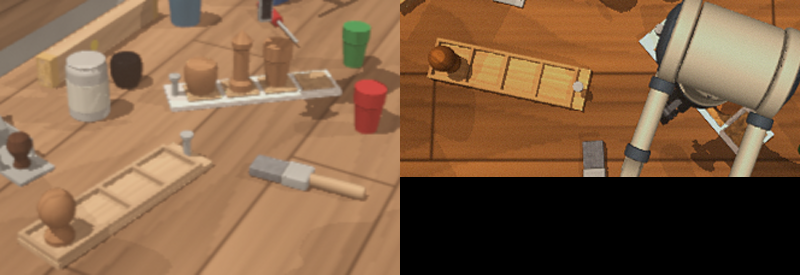

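The ball knob stands upright in the end pocket at (58,215). Next is the cone.

Request:
play_rows --plan '[[[-3,2.7,0],0],[[-3,2.6,0],0],[[0,0,2.5],0],[[0,0,3],0],[[0,0,3],0],[[0,0,2.2],0],[[0,0,1],0],[[0,0,0],0]]'

```text
t: 13.88
tool_pos: [0.496, -0.224, 0.052]
orientation: [-0.0, 0.939, 0.344, -0.0]
ft_force: [-0.2, -0.7, 0.9]
opening: 0.0852
gripper_force: 0.0
```

Request:
play_rows --plan '[[[0,0,0],0],[[0,0,0],0],[[0,0,0],0],[[0,0,0],0],[[0,0,0],0],[[0,0,0],0]]' --grip 1

```text
t: 14.62
tool_pos: [0.4969, -0.2249, 0.0537]
orientation: [0.001, 0.939, 0.344, 0.001]
ft_force: [-0.1, -0.5, 5.9]
opening: 0.0503
gripper_force: 31.0
```

Request:
play_rows --plan '[[[0,0,-1],0],[[0,0,-2],0],[[0,0,-3.2],0],[[0,0,-3.2],0],[[0,0,-3.2],0],[[0,0,-1.4],0],[[0,0,0],0]]'

```text
t: 15.5
tool_pos: [0.4965, -0.2247, 0.1935]
orientation: [0.001, 0.939, 0.344, 0.001]
ft_force: [0.4, -0.4, -2.5]
opening: 0.0504
gripper_force: 31.4
```

```bash
python3 go.py .5648 .2226 .195 78.5
```

```text
t 15.5 pos [ 0.4965 -0.2247  0.1935] psi 40.2 tilt z [ 0.002 -0.001 -1.   ] open 0.0504 f [ 0.4 -0.4 -2.5]
turn -38.3 then shift cm [45.2  -2.23 -0.15]
```

Request:
play_rows --plan '[[[0,0,0],-9.5],[[0,0,0],-9.6],[[0,0,0],-9.6],[[0,0,0],-9.6],[[0,0,0],0]]'

```text
t: 16.12
tool_pos: [0.4956, -0.2242, 0.1904]
orientation: [-0.001, 0.775, 0.632, -0.001]
ft_force: [0.9, -0.1, -0.9]
opening: 0.05
gripper_force: 31.4
```

Request:
play_rows --plan '[[[3,-0.2,0],0],[[4.2,-0.2,0],0],[[4.2,-0.2,0],0],[[4.2,-0.2,0],0],[[4.2,-0.2,0],0],[[4.2,-0.2,0],0],[[4.2,-0.2,0],0],[[4.2,-0.2,0],0],[[4.2,-0.2,0],0],[[4.2,-0.2,0],0],[[3,-0.2,0],0],[[1.4,0,0],0]]'

```text
t: 17.62
tool_pos: [0.5643, 0.2242, 0.1909]
orientation: [-0.0, 0.775, 0.632, -0.001]
ft_force: [-0.2, 0.2, -1.1]
opening: 0.0501
gripper_force: 31.4
```

```bash
python3 go.py .5648 .2226 .050 78.5
```

```text
t 17.625 pos [0.5643 0.2242 0.1909] psi 78.42 tilt z [-0.002 -0.001 -1.   ] open 0.0501 f [-0.2  0.2 -1.1]
turn -0.1 then shift cm [-0.14  0.08 14.09]
```

Request:
play_rows --plan '[[[-0.1,0.1,2],0],[[0,0,3],0],[[0,0,3],0],[[0,0,3],0],[[0,0,1.5],0],[[0,0,0.5],0],[[0,0,0.4],0],[[0,0,0.3],0],[[0,0,0.1],0],[[0,0,0],0]]'

```text
t: 18.88
tool_pos: [0.5657, 0.2218, 0.0547]
orientation: [0.0, 0.774, 0.633, 0.0]
ft_force: [0.4, 0.8, -0.8]
opening: 0.0503
gripper_force: 31.4
```

```bash
python3 go.py .5648 .2226 .049 78.5
```

```text
t 18.875 pos [0.5657 0.2218 0.0547] psi 78.51 tilt z [ 0.001  0.    -1.   ] open 0.0503 f [ 0.4  0.8 -0.8]
turn 0.0 then shift cm [ 0.07 -0.1   0.57]
```

Request:
play_rows --plan '[[[0,0,0.2],0],[[0,0,0.1],0],[[0,0,0.1],0],[[0,0,0],0]]'

```text
t: 19.38
tool_pos: [0.5654, 0.2216, 0.0501]
orientation: [-0.0, 0.774, 0.633, -0.0]
ft_force: [1.7, -0.8, -1.2]
opening: 0.0502
gripper_force: 31.4
```

Request:
play_rows --plan '[[[0,0,0.1],0],[[0,0,0],0]]'

```text
t: 19.62
tool_pos: [0.5656, 0.2217, 0.0498]
orientation: [0.0, 0.774, 0.633, 0.0]
ft_force: [-0.8, -0.1, 1.4]
opening: 0.0506
gripper_force: 31.2
```

Request:
play_rows --plan '[[[0,0,0.05],0],[[0,0,0],0]]'

```text
t: 19.88
tool_pos: [0.5657, 0.2218, 0.0497]
orientation: [0.0, 0.774, 0.633, 0.001]
ft_force: [-1.7, 0.0, 6.2]
opening: 0.0503
gripper_force: 31.0
```

Request:
play_rows --plan '[[[0,0,0],0],[[0,0,0],0],[[0,0,0],0],[[0,0,0],0],[[0,0,-1],0],[[0,0,-2],0],[[0,0,-3],0],[[0,0,-4],0],[[0,0,-4],0],[[0,0,0],0]]' --grip -1

```text
t: 21.12
tool_pos: [0.5673, 0.2222, 0.196]
orientation: [0.002, 0.774, 0.633, 0.005]
ft_force: [-0.6, 0.2, 0.2]
opening: 0.0855
gripper_force: 0.0
```

```bash
python3 go.py .5456 -.181 .195 40.2
```

```text
t 21.125 pos [0.5673 0.2222 0.196 ] psi 78.5 tilt z [ 0.01   0.003 -1.   ] open 0.0855 f [-0.6  0.2  0.2]
turn 38.3 then shift cm [-27.69  29.4    0.1 ]
```

Request:
play_rows --plan '[[[0,0,0],9.5],[[0,0,0],9.6],[[0,0,0],9.6],[[0,0,0],9.6],[[-3.4,3.7,0],0],[[-3.5,3.7,0],0],[[-3.5,3.7,0],0],[[-3.5,3.7,0],0],[[-3.5,3.7,0],0],[[-3.5,3.7,0],0],[[-3.5,3.7,0],0],[[-3.3,3.5,0],0]]'

```text
t: 22.62
tool_pos: [0.5432, -0.1834, 0.1891]
orientation: [0.0, 0.939, 0.344, 0.0]
ft_force: [0.2, -0.0, 0.6]
opening: 0.0851
gripper_force: 0.0
```

```bash
python3 v.py a5 190 200 580 470 100 200 620 430;python3 go.py .5456 -.181 .060 40.2;  
```

```text
t 22.725 pos [ 0.5426 -0.186   0.1885] psi 39.89 tilt z [-0.001 -0.002 -1.   ] open 0.0856 f [-0.3  0.6  0.2]
turn -0.3 then shift cm [ 0.55 -0.19 12.85]
```

View pics/a5.png

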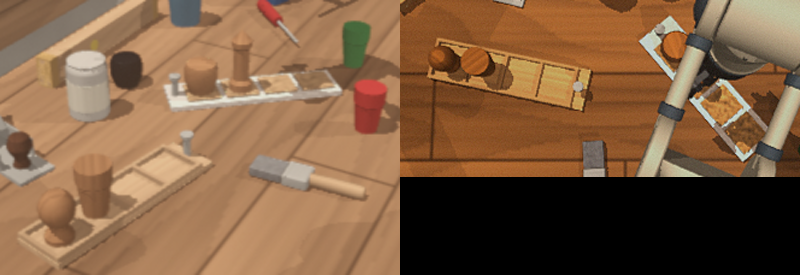

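The cone stands upright beside the ball at (93,187). Next is the spindle.

Request:
play_rows --plan '[[[0.5,-0.2,2],0],[[0,0,3],0],[[0,0,3],0],[[0,0,2.5],0],[[0,0,1.5],0],[[0,0,0.8],0],[[0,0,0],0],[[0,0,0],0]]'

```text
t: 23.72
tool_pos: [0.5468, -0.1771, 0.062]
orientation: [0.001, 0.939, 0.344, 0.001]
ft_force: [0.1, -1.2, -1.2]
opening: 0.0855
gripper_force: 0.0
```

Request:
play_rows --plan '[[[0,0,0],0],[[0,0,0],0],[[0,0,0],0],[[0,0,0],0],[[0,0,0],0],[[0,0,0],0],[[0,0,0],0]]' --grip 1

```text
t: 24.6
tool_pos: [0.5464, -0.1771, 0.0612]
orientation: [0.0, 0.939, 0.344, 0.0]
ft_force: [-0.5, -0.2, 3.2]
opening: 0.0338
gripper_force: 29.4
```

The opening is 33.8 mm, so the pads are catching the lower edge of the 36 mm collar instead of the 28 mm shank. I reopen and try 10 mm higher, squarely on the collar.

Request:
play_rows --plan '[[[0,0,0],0],[[0,0,0],0],[[0,0,0],0],[[0,0,-0.5],0],[[0,0,-0.5],0],[[0,0,0],0]]' --grip -0.6

```text
t: 25.35
tool_pos: [0.5467, -0.1772, 0.0718]
orientation: [0.001, 0.939, 0.344, 0.001]
ft_force: [0.7, -0.6, 0.9]
opening: 0.0683
gripper_force: 0.0
```

Request:
play_rows --plan '[[[0,0,0],0],[[0,0,0],0],[[0,0,0],0],[[0,0,0],0],[[0,0,0],0],[[0,0,0],0],[[0,0,0],0]]' --grip 1

```text
t: 26.22
tool_pos: [0.5462, -0.177, 0.0708]
orientation: [-0.0, 0.939, 0.344, 0.0]
ft_force: [-0.5, -0.2, 0.7]
opening: 0.0345
gripper_force: 29.9
```

```bash
python3 v.py a6 380 200 520 310 380 200 620 430;python3 go.py .5456 -.181 .060 40.2;  
```

```text
t 26.325 pos [ 0.5462 -0.177   0.0708] psi 40.2 tilt z [-0.  0. -1.] open 0.0345 f [ 0.1 -0.   0.9]
turn -0.0 then shift cm [-0.31  0.27  1.08]
```

View pics/a6.png

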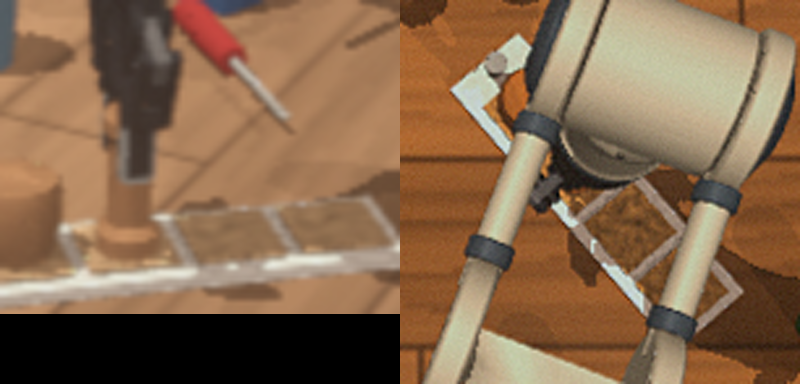

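The spindle stands upright with the pads on its collar (opening 34.5 mm, force balanced). I lift it.

Request:
play_rows --plan '[[[0,0,0],0],[[0,0,-0.5],0],[[0,0,-1.5],0],[[0,0,-3],0],[[0,0,-3],0],[[0,0,-3],0],[[0,0,-1.5],0],[[0,0,0],0]]' --grip_force 45

```text
t: 27.32
tool_pos: [0.5467, -0.1772, 0.1973]
orientation: [0.001, 0.939, 0.344, 0.001]
ft_force: [-0.0, 0.5, -1.1]
opening: 0.0346
gripper_force: 44.9
```

```bash
python3 v.py a7 380 150 520 310 380 200 620 430;python3 go.py .5512 .156 .205 78.5;  
```

```text
t 27.425 pos [ 0.5459 -0.1769  0.1946] psi 40.2 tilt z [-0.001  0.001 -1.   ] open 0.0341 f [ 0.3 -0.8 -1.1]
turn -38.3 then shift cm [32.72 -6.12 -1.04]
```

View pics/a7.png

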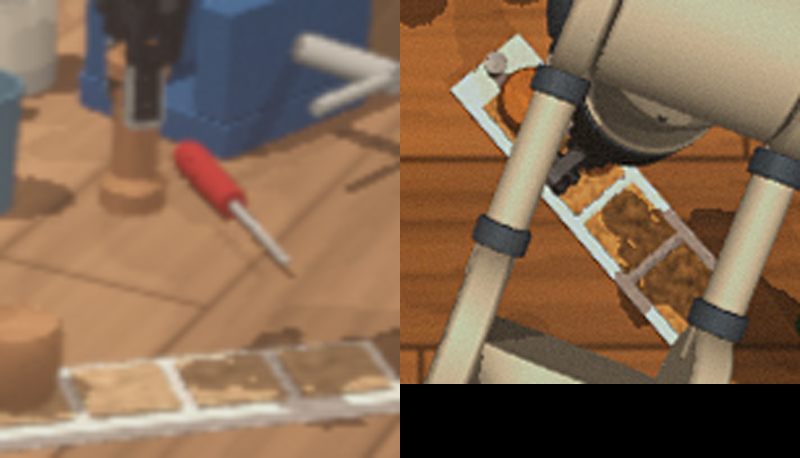

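The spindle hangs upright. I carry it to its pocket, the second from the bolt.

Request:
play_rows --plan '[[[0,0,-0.5],-9.5],[[0,0,-0.5],-9.6],[[0,0,0],-9.6],[[0,0,0],-9.6],[[0,0,0],0]]'

```text
t: 28.05
tool_pos: [0.5457, -0.1768, 0.2039]
orientation: [-0.001, 0.775, 0.632, -0.001]
ft_force: [-0.3, 0.4, -1.1]
opening: 0.0344
gripper_force: 44.9
```

Request:
play_rows --plan '[[[1.5,-0.5,0],0],[[3,-0.6,0],0],[[3.2,-0.6,0],0],[[3.2,-0.6,0],0],[[3.2,-0.6,0],0],[[3.2,-0.6,0],0],[[3.2,-0.6,0],0],[[3.2,-0.6,0],0],[[3.2,-0.6,0],0],[[3.2,-0.6,0],0],[[2.2,-0.2,0],0],[[0.4,0,0],0]]'

```text
t: 29.55
tool_pos: [0.5513, 0.157, 0.2055]
orientation: [-0.0, 0.774, 0.633, -0.0]
ft_force: [-0.2, -1.0, -1.2]
opening: 0.0342
gripper_force: 44.9
```

```bash
python3 go.py .5512 .156 .068 78.5
```

```text
t 29.55 pos [0.5513 0.157  0.2055] psi 78.56 tilt z [-0.001 -0.    -1.   ] open 0.0342 f [-0.2 -1.  -1.2]
turn 0.1 then shift cm [-1.000e-01  1.000e-02  1.375e+01]
```

Request:
play_rows --plan '[[[-0.1,0,2],0],[[0,0,3],0],[[0,0,3],0],[[0,0,2.8],0],[[0,0,1.5],0],[[0,0,0.5],0],[[0,0,0.2],0],[[0,0,0],0]]'

```text
t: 30.55
tool_pos: [0.552, 0.1547, 0.0769]
orientation: [0.0, 0.774, 0.633, 0.001]
ft_force: [0.3, -0.0, -1.6]
opening: 0.0344
gripper_force: 44.9
```

Request:
play_rows --plan '[[[0,0,0.2],0],[[0,0,0.1],0],[[0,0,0],0]]'

```text
t: 30.92
tool_pos: [0.5514, 0.1547, 0.0728]
orientation: [-0.0, 0.774, 0.633, 0.0]
ft_force: [0.5, -0.2, -0.3]
opening: 0.0343
gripper_force: 44.9
```

Request:
play_rows --plan '[[[0,0,0.2],0],[[0,0,0.1],0],[[0,0,0],0]]'

```text
t: 31.3
tool_pos: [0.5513, 0.1546, 0.0696]
orientation: [-0.0, 0.774, 0.633, -0.0]
ft_force: [-0.6, -0.4, -0.8]
opening: 0.0338
gripper_force: 44.9
```

Request:
play_rows --plan '[[[0,0,0.1],0],[[0,0,0.1],0],[[0,0,0],0]]'

```text
t: 31.68
tool_pos: [0.5514, 0.1546, 0.0676]
orientation: [-0.0, 0.774, 0.633, -0.0]
ft_force: [0.6, -1.0, -1.2]
opening: 0.0344
gripper_force: 44.9
```

Request:
play_rows --plan '[[[0,0,0.1],0],[[0,0,0],0]]'

```text
t: 31.92
tool_pos: [0.5515, 0.1546, 0.0669]
orientation: [0.0, 0.774, 0.633, 0.0]
ft_force: [1.5, -0.2, -0.1]
opening: 0.0345
gripper_force: 45.0
```

Request:
play_rows --plan '[[[0,0,0.05],0],[[0,0,0],0]]'

```text
t: 32.17
tool_pos: [0.5517, 0.1547, 0.0668]
orientation: [0.0, 0.774, 0.633, 0.0]
ft_force: [0.1, 0.2, 3.1]
opening: 0.0344
gripper_force: 45.1
```

Request:
play_rows --plan '[[[0,0,0],0],[[0,0,0],0],[[0,0,0],0],[[0,0,0],0],[[0,0,-1],0],[[0,0,-2],0],[[0,0,-3],0],[[0,0,-4],0],[[0,0,-4],0],[[0,0,0],0]]' --grip -1 --grip_force 30

```text
t: 33.42
tool_pos: [0.5532, 0.155, 0.2131]
orientation: [0.002, 0.774, 0.633, 0.005]
ft_force: [0.4, 0.3, -0.1]
opening: 0.0853
gripper_force: 0.0
```

```bash
python3 go.py .5985 -.1388 .15 40.2
```

```text
t 33.425 pos [0.5532 0.155  0.2131] psi 78.5 tilt z [ 0.01   0.002 -1.   ] open 0.0853 f [ 0.4  0.3 -0.1]
turn 38.3 then shift cm [-15.5   25.37   6.31]
```

Request:
play_rows --plan '[[[0,0,0],9.5],[[0,0,0],9.6],[[0,0,0],9.6],[[0,0,0],9.6],[[-1.9,3.2,0],0],[[-1.9,3.2,0],0],[[-2,3.2,0],0],[[-2,3.2,0],0],[[-2,3.2,0],0],[[-2,3.2,0],0],[[-2,3.2,0],0],[[-1.7,2.9,0],0]]'

```text
t: 34.92
tool_pos: [0.5962, -0.14, 0.2064]
orientation: [-0.0, 0.939, 0.343, -0.0]
ft_force: [0.7, 0.3, 0.4]
opening: 0.0853
gripper_force: 0.0
```

```bash
python3 v.py a8 190 200 580 470 100 200 620 430;python3 go.py .5985 -.1388 .023 40.2;  
```

```text
t 35.025 pos [ 0.5961 -0.1418  0.2057] psi 39.98 tilt z [-0.001 -0.001 -1.   ] open 0.0857 f [-0.5  0.5 -0.4]
turn -0.2 then shift cm [ 0.38 -0.07 18.27]
```

View pics/a8.png

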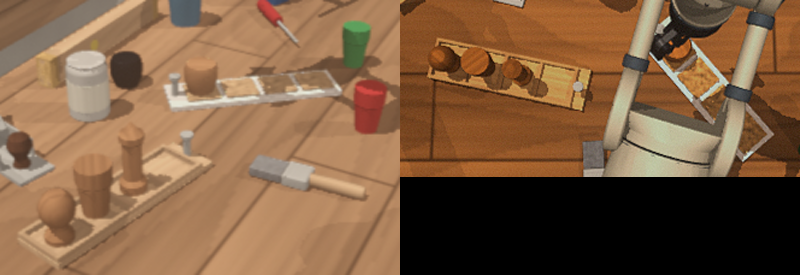

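The spindle stands upright in its pocket at (131,160). Next is the bun.

Request:
play_rows --plan '[[[0.3,0,3],0],[[0,0,3.2],0],[[0,0,3.2],0],[[0,0,3],0],[[0,0,2.5],0],[[0,0,1.8],0],[[0,0,1],0],[[0,0,0.5],0],[[0,0,0],0]]'

```text
t: 36.15
tool_pos: [0.5989, -0.1367, 0.0247]
orientation: [0.0, 0.939, 0.344, 0.0]
ft_force: [0.0, 0.2, 0.2]
opening: 0.0854
gripper_force: 0.0
```

Request:
play_rows --plan '[[[0,0,0],0],[[0,0,0],0],[[0,0,0],0],[[0,0,0],0],[[0,0,0],0],[[0,0,0],0]]' --grip 1

```text
t: 36.9
tool_pos: [0.5994, -0.137, 0.0256]
orientation: [0.001, 0.939, 0.344, 0.001]
ft_force: [-0.2, -0.0, 5.1]
opening: 0.0569
gripper_force: 32.6
```

Request:
play_rows --plan '[[[0,0,-0.5],0],[[0,0,-1.5],0],[[0,0,-3],0],[[0,0,-3],0],[[0,0,-3],0],[[0,0,-2],0],[[0,0,-1],0],[[0,0,0],0]]'

```text
t: 37.9
tool_pos: [0.5988, -0.1367, 0.1645]
orientation: [0.0, 0.939, 0.344, 0.0]
ft_force: [0.3, 0.0, -1.2]
opening: 0.0572
gripper_force: 32.3
```

```bash
python3 go.py .5377 .0893 .165 78.5;  
```

```text
t 37.9 pos [ 0.5988 -0.1367  0.1645] psi 40.2 tilt z [ 0. -0. -1.] open 0.0572 f [ 0.3  0.  -1.2]
turn -38.3 then shift cm [ 20.93 -10.49  -0.05]
```

Request:
play_rows --plan '[[[0,0,0],-9.5],[[0,0,0],-9.6],[[0,0,0],-9.6],[[0,0,0],-9.6],[[0,0,0],0]]'

```text
t: 38.52
tool_pos: [0.5981, -0.1366, 0.1624]
orientation: [-0.001, 0.775, 0.632, -0.001]
ft_force: [0.1, -0.1, -0.9]
opening: 0.0566
gripper_force: 32.3
```

Request:
play_rows --plan '[[[1,-0.5,0],0],[[2,-1,0],0],[[2.2,-1.1,0],0],[[2.2,-1.1,0],0],[[2.2,-1.1,0],0],[[2.2,-1.1,0],0],[[2.2,-1.1,0],0],[[2.2,-1.1,0],0],[[2.2,-1.1,0],0],[[1.6,-0.8,0],0],[[0.8,-0.5,0],0],[[0,0,0],0]]'

```text
t: 40.02
tool_pos: [0.537, 0.0886, 0.1643]
orientation: [0.0, 0.774, 0.633, 0.0]
ft_force: [0.2, 0.1, -0.3]
opening: 0.057
gripper_force: 32.3
```

```bash
python3 go.py .5377 .0893 .0215 78.5;  
```

```text
t 40.025 pos [0.537  0.0886 0.1643] psi 78.55 tilt z [ 0. -0. -1.] open 0.057 f [ 0.2  0.1 -0.3]
turn 0.1 then shift cm [ 0.08  0.05 14.28]
```

Request:
play_rows --plan '[[[0.1,0,2],0],[[0,0,3],0],[[0,0,3],0],[[0,0,2.8],0],[[0,0,1.5],0],[[0,0,0.7],0],[[0,0,0.3],0],[[0,0,0.1],0],[[0,0,0],0],[[0,0,0],0]]'

```text
t: 41.28
tool_pos: [0.5378, 0.0891, 0.0309]
orientation: [0.0, 0.774, 0.633, 0.0]
ft_force: [-0.5, 0.1, -1.4]
opening: 0.0573
gripper_force: 32.3
```

Request:
play_rows --plan '[[[0,0,0.2],0],[[0,0,0.1],0],[[0,0,0],0]]'

```text
t: 41.65
tool_pos: [0.5373, 0.089, 0.0271]
orientation: [-0.0, 0.774, 0.633, -0.0]
ft_force: [-0.3, 0.2, -1.4]
opening: 0.0565
gripper_force: 32.3
```

Request:
play_rows --plan '[[[0,0,0.2],0],[[0,0,0.1],0],[[0,0,0.1],0],[[0,0,0],0]]'

```text
t: 42.15
tool_pos: [0.5373, 0.089, 0.0231]
orientation: [-0.0, 0.774, 0.633, -0.0]
ft_force: [-0.5, 0.4, -1.7]
opening: 0.057
gripper_force: 32.3
```

Request:
play_rows --plan '[[[0,0,0.1],0],[[0,0,0],0]]'

```text
t: 42.4
tool_pos: [0.5374, 0.089, 0.0222]
orientation: [-0.0, 0.774, 0.633, -0.0]
ft_force: [-0.1, -0.6, -1.6]
opening: 0.0572
gripper_force: 32.3
```

Request:
play_rows --plan '[[[0,0,0.1],0],[[0,0,0],0]]'

```text
t: 42.65
tool_pos: [0.5375, 0.089, 0.0216]
orientation: [0.0, 0.774, 0.633, 0.0]
ft_force: [-1.0, -0.6, 1.9]
opening: 0.0569
gripper_force: 32.4
```

Request:
play_rows --plan '[[[0,0,0.05],0],[[0,0,0],0]]'

```text
t: 42.9
tool_pos: [0.5375, 0.089, 0.0216]
orientation: [0.0, 0.774, 0.633, 0.0]
ft_force: [-2.0, 0.3, 5.4]
opening: 0.057
gripper_force: 32.7
```

Request:
play_rows --plan '[[[0,0,0],0],[[0,0,0],0],[[0,0,0],0],[[0,0,0],0],[[0,0,-1],0],[[0,0,-2],0],[[0,0,-4],0],[[0,0,-5],0],[[0,0,-5],0],[[0,0,-2],0]]' --grip -1

```text
t: 44.15
tool_pos: [0.5386, 0.0892, 0.2167]
orientation: [0.002, 0.774, 0.633, 0.003]
ft_force: [0.7, -0.9, 0.2]
opening: 0.0853
gripper_force: 0.0
```

Request:
play_rows --plan '[[[-3,0,0],0],[[-5,0,0],0],[[-5,0,0],0],[[-5,0,0],0],[[-3,0,0],0],[[0,0,0],0],[[0,0,0],0]]'

```text
t: 45.02
tool_pos: [0.4955, -0.1163, 0.2107]
orientation: [-0.0, 0.774, 0.633, 0.0]
ft_force: [-0.1, -0.7, 0.3]
opening: 0.0851
gripper_force: 0.0
```

```bash
python3 v.py a9 190 200 580 470 100 200 400 430;python3 go.py .5 0 .2
```

```text
t 45.125 pos [ 0.4957 -0.1157  0.2107] psi 78.58 tilt z [-0.  0. -1.] open 0.0853 f [ 0.3 -1.   0.6]
turn 0.0 then shift cm [11.43 -1.87  1.07]
```

View pics/a9.png

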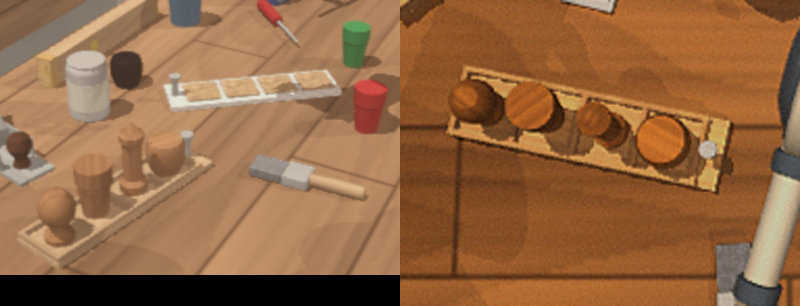

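All four stand upright in their pockets. From the bolt at (186,140) the order is bun (165,155), spindle (131,160), cone (93,187), ball (58,215), the same as on the board. The look-alikes are untouched and the arm is clear.

```bash
python3 -c "
from plant import close_job; print(close_job())"
```

```text
the job is handed in; nothing more can be done
None
```

The job is handed in: all four turnings stand upright in the rack in their board order from the bolt (bun foot, spindle, cone foot, ball knob), each set down gently, at about 45 s of the 112 s allowed.

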